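Run along the row of olive jars and press the lids home

ROBOT

A 7-joint arm with a two-finger parallel gripper is mounted at the origin on the work surface. World frame = base frame: x ahead of the robot, y to its left, z up, the work surface at z = 0. Lengths are in m, angles in rad, forces in N, time in s.
With the tool pointing down it reaches from about 0.425 to 0.925 m from the base axis. Payload 6.8 kg.
Tool frame: the origin (TCP) lies between the finger pads, 19 mm behind the fingertips; this is the grasp point; z points along the fingers, y is the line along which they close (so a half turn about z gives the same grasp; the last joint's range is limited). The gripper opens to 85 mm and grips with 20 to 120 N. Pads are 22 mm wide; open, the fingers measure 114 mm over their backs; the gripper's body (76 mm by 85 mm) begins 54 mm behind the grasp point. The pads swing forward as they close: fully open they stand 13 mm farther back than shut.
Start: joints at [-1.298, 0.477, 0.022, 1.555, -0.011, 1.109, -0.083], TCP at [0.251, 0.627, 0.25] pointing down, gripper open.
Joint ranges: [-2.96, 2.96], [-0.34, 2.1], [-1.41, 1.46], [0.24, 2.44], [-1.37, 4.51], [0.17, 1.92], [-2.96, 2.96]. Speed limits (rad/s): [2.39, 2.39, 3.14, 3.14, 3.14, 3.14, 3.14].

INTERFACE

Orientations are given as a unit quaternion [w, x, y, z].
In Python, from station import bot gives the robot as it stands. The module is installed in compiled form; this text tells all that it offers.
- The arm moves only by the shell command python3 -m pendant 'ROWS' [FORCE]. ROWS is JSON, a list of rows, each a list of 5 numbers: the finger opening in m, from 0 to 0.0854, then the shift along the tool's x, y, z in m, then the turn about the tool's z in degrees. In form: [[jaw, x, y, z, yaw], ...]. A call has 1 to 12 rows; each row shifts and turns the commanded pose from where the row before left it, along the tool's axes as they then stand; what a row does not reach is not made up. A row lasts 1/12 s, in which the tool goes at most 41.7 mm and 7.16 degrees, less where a joint would pass 70% of its speed; a pose out of reach is approached as far as the arm can. A call with a gripper value outside its range is refused whole. The fingers move at their own pace and stop on an object; FORCE is the grip in N (left out, the last holds). Time passes only in rows, so rows that do not move let the fingers close. It gives the time, the measured TCP pose, the force, the opening and the grip force at its end, in the units of the state.
- bot.get_obs(): the state, without advancing time (a new reading comes with each control period).
- bot.read_camera(name): name is "scene" or "top"; returns (picture, depth): 420x560x3 uint8, blue, green, red; 420x560 float32, m along the optical axis (not along the pixel's ray), 0 where there is no reading.
- bot.camera_model(name): a dict with "intrinsics" (3x3 intrinsics, pixels), "R" (3x3) and "t" (3): a world point X has camera coordinates R X + t. Camera axes: x right, y down, z forward; pixel columns grow to the right and rows downward; lengths in m; the calibration is good to about 2 mm. A picture is of the moment at which its call begins. camera_model takes no time and is no camera call.
- bot.hand_in(): hands the job in; it is judged then, once.
Trained networks look in the newest picture that a camera, given by its name, has taken for a name from the list of things; names that differ only in an ending like _2 or _b are one class to them, and where a whole thing is asked for, a point or a joint stands for the part that bears it (a point fixed in the world has none). Each returns a list of dicts, best first, with "score" (0 to 1); they miss things now and then, are a little off and sometimes report something else, mostly with a low value. They report only what shows in the picture. A call takes as long as a camera call.
- bot.boxes_of(name, camera): "at" ([column, row] in pixels, amid what is visible of it).
- bot.trace(name, camera): "mask" (420x560 bool, what is visible of it) and "at" ([column, row] in pixels, amid what is visible of it).
- bot.pinpoint(name, camera): "at" ([column, row] in pixels: a listed point, or the origin of a listed thing).
The state is a dict: "t": time; "q": joint angles; "joint_vel": joint speeds; "joint_torque": joint torques, N m; "eef_pos": TCP position; "tool_rot": TCP orientation; "contact_force": force on the tool from outside, world axes, zero at the start; "torque": the same for the moment, N m; "gripper_width": opening from 0.0 (shut) to 1.0 (fully open); "grasp_force": force on a finger pad.
Only numpy, scipy, OpenCV 4.12 (cv2) and the standard library are available. Lean on these libraries where they do the work, as an engineer would, in place of code of your own. Each camera call takes 0.05 s, during which the arm holds its last target. There are 200 camera calls.

TASK

One row of four small olive jars in the white card tray still has its yellow snap lids standing proud (the closed row has green dots on its lids): starting at the tray's red end, run along that row with your closed fingertips and gently press each lid fully home, one after the other, to the last. Do it in one pass: from the first lid to the last stay over the row and keep the fingertips within about 3 cm of the lid tops. Nothing is gripped or lifted: leave the tray where it stands and do not disturb the big jars or the purple mug, then take the hand clear.

Things in the scene. Friction and masses are not known exactly. Their poses are not given: they have to be found in the camera images.
- tray: Loose white card tray, 250 x 134 mm, walls 36 mm, 1.9 kg, with 2 x 4 brown olive jars (51 mm across). Origin: centre of its underside, on the table; z up, x along the rows. Any yaw. Red end panel (40 mm high) at x = -128 mm. Open row: y = +29 mm, lids 1 to 4 at x = -87, -29, +29, +87 mm. The other row, y = -29 mm, closed (green dots): lid tops 86 mm up.
- lid1 (a joint): Travel of lid 1 of the open row (nearest the red end), in m: 0 = fully up (its underside 8 mm proud), 0.008 = fully home at a hard stop. It slides straight down, resists with about 3.5 N of friction, has no spring and stays where it is left.
- lid2 (a joint): Travel of lid 2 of the open row (counted from the red end), in m: 0 = fully up (its underside 8 mm proud), 0.008 = fully home at a hard stop. It slides straight down, resists with about 3.5 N of friction, has no spring and stays where it is left.
- lid3 (a joint): Travel of lid 3 of the open row (counted from the red end), in m: 0 = fully up (its underside 8 mm proud), 0.008 = fully home at a hard stop. It slides straight down, resists with about 3.5 N of friction, has no spring and stays where it is left.
- lid4 (a joint): Travel of lid 4 of the open row (farthest from the red end), in m: 0 = fully up (its underside 8 mm proud), 0.008 = fully home at a hard stop. It slides straight down, resists with about 3.5 N of friction, has no spring and stays where it is left.
- lid1_top (a point): Centre of the top of lid 1; it goes down with the lid: 94 mm above the tray's underside when fully up, 86 mm when home. The top is flat over 24 mm, then slopes down 5 mm to the 48 mm rim.
- lid2_top (a point): Centre of the top of lid 2; it goes down with the lid: 94 mm above the tray's underside when fully up, 86 mm when home. The top is flat over 24 mm, then slopes down 5 mm to the 48 mm rim.
- lid3_top (a point): Centre of the top of lid 3; it goes down with the lid: 94 mm above the tray's underside when fully up, 86 mm when home. The top is flat over 24 mm, then slopes down 5 mm to the 48 mm rim.
- lid4_top (a point): Centre of the top of lid 4; it goes down with the lid: 94 mm above the tray's underside when fully up, 86 mm when home. The top is flat over 24 mm, then slopes down 5 mm to the 48 mm rim.
- jar_a: Bystander: loose big olive jar, brown with a yellow lid, 90 mm across, 148 mm high, 0.8 kg. Origin: centre of its underside.
- jar_b: Bystander: loose big olive jar, brown with a yellow lid, 90 mm across, 148 mm high, 0.8 kg. Origin: centre of its underside.
- mug: Bystander: loose purple mug, 72 mm across, 85 mm high, handle at its +y. Origin: centre of its underside.

How it is judged:
By the outcome, as a careful person would: the job done as asked, in the order asked, and still so for the second after the job is handed in, with the robot touching nothing.
It also fails if it takes over 42 s, if anything falls off the work surface, if the arm or the gripper's body presses on something with over 40 N, if the wrist force passes 120 N, or if a joint passes its speed limit or range.

## Working session

There is one attempt and no reset: what is moved stays moved. The work goes in short steps, Python scripts to look and compute and a shell command to move; the robot and the scene stay as the last step left them, time stands still between calls to the robot, and variables do not carry over. Pictures are saved under pics/ and viewed, at most 10 in all, crops included, and the job is handed in when it is done.

```bash
mkdir -p pics; cat > h.py <<'E'
import numpy as np, cv2
from station import bot
def cam(n):
    m=bot.camera_model(n); return np.array(m["intrinsics"]),np.array(m["R"]),np.array(m["t"])
def at_z(n,p,z):
    K,R,t=cam(n); d=R.T@np.linalg.solve(K,[p[0],p[1],1]); c=-R.T@t
    return c+d*(z-c[2])/d[2]
def at_d(n,p,dep):
    K,R,t=cam(n); u,v=int(round(p[0])),int(round(p[1]))
    z=np.median(dep[v-2:v+3,u-2:u+3]); return R.T@(z*np.linalg.solve(K,[p[0],p[1],1])-t)
E
python3 - <<'E'
from h import *
np.set_printoptions(precision=4,suppress=True)
o=bot.get_obs(); print(o["t"],o["eef_pos"],o["tool_rot"])
D={}
for n in("top","scene"):
    im,D[n]=bot.read_camera(n); cv2.imwrite(f"pics/{n}0.png",im)
for k in["lid1_top","lid2_top","lid3_top","lid4_top","tray","jar_a","mug"]:
    for r in bot.pinpoint(k,"top")[:5]: print(k,np.round(r["at"],1),round(r["score"],2),at_d("top",r["at"],D["top"]))
E
```

```text
0.0 [0.2507 0.6261 0.249 ] [-0.0001  0.1892  0.9819 -0.0009]
lid1_top [278.  228.3] 0.64 [0.4878 0.0051 0.0927]
lid2_top [265.8 209.5] 0.72 [0.5443 0.0413 0.0926]
lid3_top [255.8 194.5] 0.61 [0.5895 0.0711 0.0923]
lid4_top [240.3 175.5] 0.54 [0.6469 0.1175 0.0937]
tray [269.1 199.6] 0.68 [0.5809 0.0321 0.0045]
jar_a [171.8 188.2] 0.94 [0.6062 0.3155 0.125 ]
jar_a [397.1 213.1] 0.8 [ 0.5306 -0.3476  0.1121]
mug [163.7 245.3] 0.75 [0.4375 0.3659 0.0049]
mug [171.2 188.1] 0.37 [0.6054 0.315  0.1351]
```

View pics/top0.png

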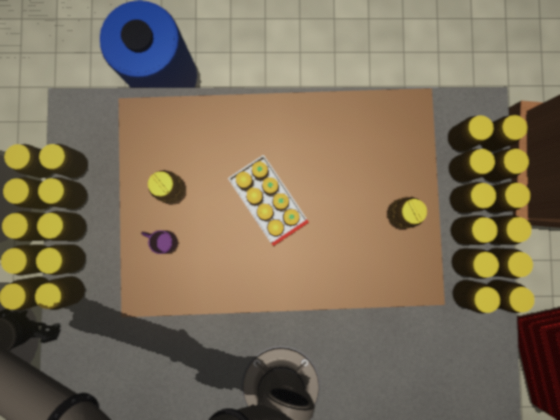

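View pics/scene0.png

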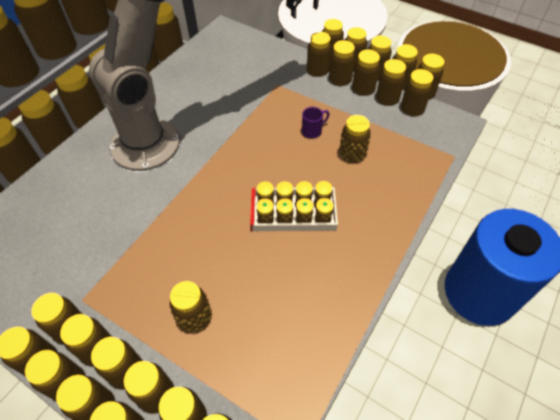

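The top view shows the tray at about (268,200) with its red end at (290,233). The open row is on the left, with lids at about (275,228), (265,212), (254,196) and (243,180). The green-dot row is on the right. The big jars are at (160,184) and (414,211), and the mug is at (163,242). Next I fit the tray pose to all eight lids.

```bash
cat > fit.py <<'E'
from h import *
from scipy.optimize import least_squares
np.set_printoptions(precision=4,suppress=True)
xs=[-.087,-.029,.029,.087]
def proj(n,X):
    K,R,t=cam(n); c=K@(R@X+t); return c[:2]/c[2]
def T(p,v):
    c,s=np.cos(p[2]),np.sin(p[2]); return np.array([p[0]+c*v[0]-s*v[1],p[1]+s*v[0]+c*v[1],v[2]])
def blobs(n,box):
    im,dep=bot.read_camera(n); x0,y0,x1,y1=box; c=cv2.resize(im[y0:y1,x0:x1],None,fx=8,fy=8,interpolation=cv2.INTER_CUBIC)
    h=cv2.cvtColor(c,cv2.COLOR_BGR2HSV); m=cv2.inRange(h,(20,130,100),(95,255,255))
    m=cv2.morphologyEx(m,cv2.MORPH_OPEN,np.ones((15,15),np.uint8))
    k,l,s,ce=cv2.connectedComponentsWithStats(m)
    cv2.drawContours(c,cv2.findContours(m,0,2)[0],-1,(255,0,255),1)
    return im,c,[((ce[i]-3.5)/8+[x0,y0],s[i,4]/64) for i in range(1,k) if s[i,4]>64*25]
def model(p,hz=.0):
    return [T(p,(x,y,z-hz)) for y,z in((.029,.094),(-.029,.086)) for x in xs]
E
python3 - <<'E'
from fit import *
p0=[.57,.035,.6]
for n,box in(("top",(220,145,316,251)),("scene",(240,170,345,236))):
    im,c,b=blobs(n,box); cv2.imwrite(f"pics/{n}_b.png",cv2.resize(c,None,fx=.65,fy=.65))
    print(n,[(np.round(q,1),round(a)) for q,a in b])
    if n=="top":
        P=np.array([q for q,a in b])
        def f(p):
            m=np.array([proj(n,X) for X in model(p,.002)]); d=np.linalg.norm(m[:,None]-P[None],axis=2)
            i=d.argmin(1); return (m-P[i]).ravel()
        r=least_squares(f,p0,loss="soft_l1",diff_step=1e-4); print(r.x,r.fun.reshape(-1,2)); 
        for X in model(r.x)[:4]: print(X)
E
```

```text
top [(array([259.4, 169.6]), 171), (array([243.5, 179.7]), 190), (array([269.7, 185.4]), 171), (array([253.9, 195.4]), 195), (array([280.3, 201.3]), 164), (array([264.6, 211.5]), 187), (array([290.7, 216.9]), 160), (array([275.1, 227.3]), 182)]
[0.5782 0.0372 0.5811] [[-0.0175  0.4638]
 [-0.1931  0.0958]
 [-0.1636  0.0725]
 [-0.3466 -0.2236]
 [ 0.461   0.2371]
 [ 0.2206 -0.1593]
 [ 0.1535 -0.1899]
 [-0.0858 -0.2824]]
[0.4896 0.0136 0.094 ]
[0.5381 0.0455 0.094 ]
[0.5865 0.0773 0.094 ]
[0.635  0.1092 0.094 ]
scene [(array([323.7, 197.3]), 474), (array([304. , 197.4]), 472), (array([264.7, 197.6]), 468), (array([284.3, 197.5]), 463)]
```

View pics/top_b.png

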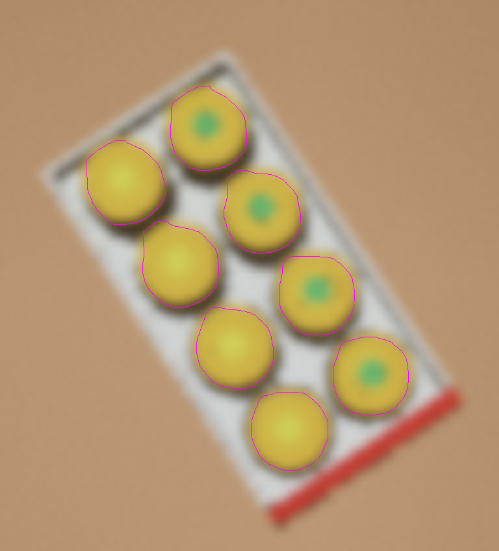

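The eight-lid fit has residuals under 0.5 px (about 1.5 mm). The tray is at (0.578, 0.037) with yaw 33.3°, and lid 1 is at (0.490, 0.014). I'll travel high with the fingers closing, then turn the tool so its +y runs along the row (about +35°).

```bash
python3 -m pendant '[[0,-0.0225,-0.024,0,0],[0,-0.0225,-0.024,0,0],[0,-0.0225,-0.024,0,0],[0,-0.0225,-0.024,0,0],[0,-0.0225,-0.024,0,0],[0,-0.0225,-0.024,0,0],[0,-0.0225,-0.024,0,0],[0,-0.0225,-0.024,0,0],[0,-0.0225,-0.024,0,0],[0,-0.0225,-0.024,0,0]]' 30
python3 -m pendant '[[0,-0.0225,-0.024,0,0],[0,-0.0225,-0.024,0,0],[0,-0.0225,-0.024,0,0],[0,-0.0225,-0.024,0,0],[0,-0.0225,-0.024,0,0],[0,-0.0225,-0.024,0,0],[0,-0.0225,-0.024,0,0],[0,-0.0225,-0.024,0,0],[0,-0.0225,-0.024,0,0],[0,-0.0225,-0.024,0,0]]'
python3 -m pendant '[[0,0,0,0,7],[0,0,0,0,7],[0,0,0,0,7],[0,0,0,0,7],[0,0,0,0,7],[0,0,0,0,0],[0,0,0,0,0]]'
cat > rel.py <<'E'
from fit import *
from scipy.spatial.transform import Rotation as Ro
o=bot.get_obs(); q=o["tool_rot"]; R=Ro.from_quat(np.r_[q[1:],q[0]]).as_matrix()
print(o["t"],"tcp",o["eef_pos"],"\n",R,"F",o["contact_force"],"w",o["gripper_width"])
p=[0.5782,0.0372,0.5811]
for i,X in enumerate(model(p)[:4]): print("lid",i+1,"tool delta to TCP at contact (mm)",1000*R.T@(X+[0,0,.019]-o["eef_pos"]))
E
python3 rel.py
```

```text
t: 1.38
eef_pos: [0.371, 0.3187, 0.2503]
tool_rot: [0.0, 0.189, 0.982, 0.0]
contact_force: [0.9, -0.3, 0.2]
gripper_width: -0.0
grasp_force: 0.0
t: 2.22
eef_pos: [0.4906, 0.0122, 0.2504]
tool_rot: [0.0, 0.189, 0.982, 0.0]
contact_force: [0.7, 0.3, -0.3]
gripper_width: -0.005
grasp_force: 0.0
t: 2.8
eef_pos: [0.4903, 0.0139, 0.2501]
tool_rot: [0.0, 0.474, 0.88, 0.0]
contact_force: [0.2, -0.6, 0.2]
gripper_width: 0.001
grasp_force: 0.0
2.8 tcp [0.4903 0.0139 0.2501] 
 [[-0.5505  0.8348  0.0002]
 [ 0.8348  0.5505  0.0001]
 [-0.0001  0.0002 -1.    ]] F [ 0.1614 -0.5991  0.1602] w 0.0014277804474314576
lid 1 tool delta to TCP at contact (mm) [  0.2014  -0.7523 137.1182]
lid 2 tool delta to TCP at contact (mm) [  0.0908  57.2476 137.1326]
lid 3 tool delta to TCP at contact (mm) [ -0.0199 115.2475 137.147 ]
lid 4 tool delta to TCP at contact (mm) [ -0.1306 173.2474 137.1614]
```

```bash
python3 -m pendant '[[0,0,0,0.03,0],[0,0,0,0.03,0],[0,0,0,0.025,0],[0,0,0,0.02,0],[0,0,0,0.012,0],[0,0,0,0.008,0],[0,0,0,0,0],[0,0,0,0,0]]'
python3 - <<'E'
from fit import *
a,_=bot.read_camera("scene"); b,_=bot.read_camera("top")
cv2.imwrite("pics/c1.png",np.vstack([cv2.resize(a[140:240,230:350],(480,400)),])); cv2.imwrite("pics/c2.png",cv2.resize(b[145:251,220:316],(480,530)))
E
python3 rel.py
```

```text
t: 3.47
eef_pos: [0.4905, 0.0137, 0.1252]
tool_rot: [0.0, 0.475, 0.88, 0.0]
contact_force: [-0.2, 0.5, 0.6]
gripper_width: 0.002
grasp_force: 0.0
3.5667 tcp [0.491  0.0139 0.1259] 
 [[-0.548   0.8365  0.0017]
 [ 0.8365  0.548   0.0005]
 [-0.0005  0.0017 -1.    ]] F [0.5144 0.1096 0.3896] w 0.0017210542082367187
lid 1 tool delta to TCP at contact (mm) [ 0.6478 -1.3343 12.9069]
lid 2 tool delta to TCP at contact (mm) [ 0.7153 56.6656 13.0056]
lid 3 tool delta to TCP at contact (mm) [  0.7828 114.6655  13.1044]
lid 4 tool delta to TCP at contact (mm) [  0.8503 172.6653  13.2032]
```

View pics/c1.png

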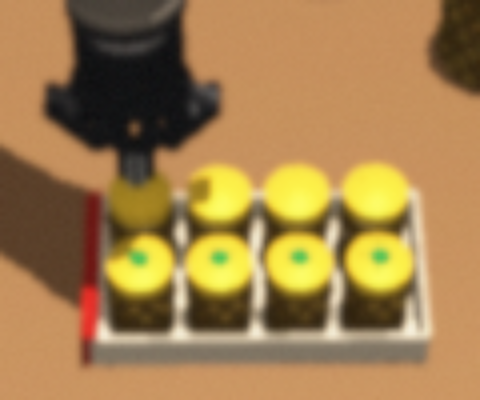

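The scene crop shows the closed tips at (135,180) over lid 1, in the far row without dots. The tray hasn't moved. Now I press gently.

```bash
python3 -m pendant '[[0,0,0,0.005,0],[0,0,0,0.004,0],[0,0,0,0.002,0],[0,0,0,0.002,0],[0,0,0,0.002,0],[0,0,0,0,0]]'; python3 -m pendant '[[0,0,0,0.002,0],[0,0,0,0.001,0],[0,0,0,0,0]]'; python3 -m pendant '[[0,0,0,0.001,0],[0,0,0,0,0]]'
```

```text
t: 4.07
eef_pos: [0.4902, 0.0138, 0.1098]
tool_rot: [-0.0, 0.476, 0.88, -0.0]
contact_force: [-0.1, 0.1, 0.4]
gripper_width: 0.001
grasp_force: 0.0
t: 4.32
eef_pos: [0.4902, 0.0138, 0.1069]
tool_rot: [0.0, 0.476, 0.88, -0.0]
contact_force: [0.0, -0.8, -0.2]
gripper_width: -0.0
grasp_force: 0.0
t: 4.48
eef_pos: [0.4903, 0.0138, 0.1059]
tool_rot: [0.0, 0.476, 0.88, 0.0]
contact_force: [0.2, 0.1, 0.4]
gripper_width: 0.004
grasp_force: 0.4
```

```bash
python3 -m pendant '[[0,0,0,0.001,0]]'|grep -E "eef|contact"; python3 -m pendant '[[0,0,0,0.001,0]]'|grep -E "eef|contact";  python3 -m pendant '[[0,0,0,0.001,0]]'|grep -E "eef|contact"; python3 - <<'E'
from fit import *
a,_=bot.read_camera("scene")
cv2.imwrite("pics/c3.png",cv2.resize(a[165:225,240:350],(770,420)))
E
```

```text
eef_pos: [0.4903, 0.0138, 0.1051]
contact_force: [-1.4, 0.6, 3.4]
eef_pos: [0.4904, 0.0138, 0.1046]
contact_force: [-6.5, 1.0, 26.1]
eef_pos: [0.4905, 0.0138, 0.1045]
contact_force: [-11.0, -0.7, 37.3]
```

View pics/c3.png

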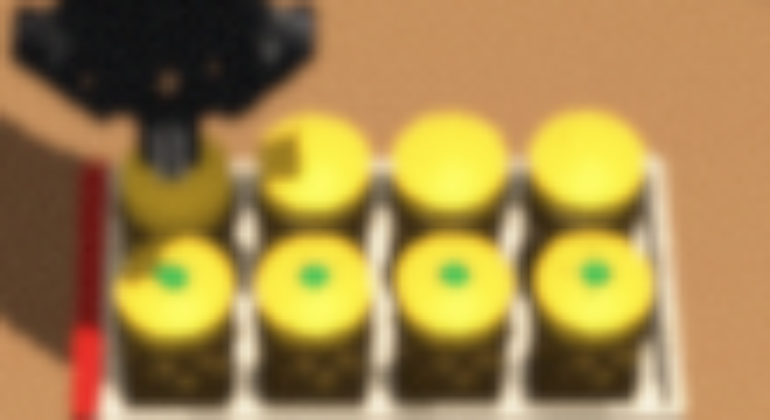

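Lid 1 hit the hard stop at TCP z 0.1045, which matches the expected 0.105, and the crop shows it sunk at (175,190). On to lid 2, lifting just 18 mm.

```bash
python3 -m pendant '[[0,0,0,-0.009,0],[0,0,0,-0.009,0],[0,0,0.019,0,0],[0,0,0.019,0,0],[0,0,0.0195,0,0],[0,0,0,0,0]]'|grep -E "eef|contact"; python3 -m pendant '[[0,0,0,0.005,0],[0,0,0,0.003,0],[0,0,0,0.002,0],[0,0,0,0.002,0],[0,0,0,0.002,0],[0,0,0,0.002,0],[0,0,0,0.0005,0]]'|grep -E "eef|contact";python3 -m pendant '[[0,0,0,0.0005,0]]'|grep -E "eef|contact"; python3 rel.py
```

```text
eef_pos: [0.5417, 0.0482, 0.1216]
contact_force: [0.8, 0.1, -0.5]
eef_pos: [0.5375, 0.0447, 0.1047]
contact_force: [-5.8, -0.5, 14.1]
eef_pos: [0.5375, 0.0447, 0.1047]
contact_force: [-8.4, 0.6, 21.0]
5.95 tcp [0.5375 0.0447 0.1047] 
 [[-0.5466  0.8374 -0.0019]
 [ 0.8374  0.5466  0.0002]
 [ 0.0012 -0.0014 -1.    ]] F [-8.3853  0.5636 21.0477] w 0.001657224888599795
lid 1 tool delta to TCP at contact (mm) [  0.272  -57.0966  -8.2667]
lid 2 tool delta to TCP at contact (mm) [ 0.4312  0.9032 -8.3494]
lid 3 tool delta to TCP at contact (mm) [ 0.5904 58.9029 -8.4321]
lid 4 tool delta to TCP at contact (mm) [  0.7495 116.9026  -8.5148]
```

```bash
python3 -m pendant '[[0,0,0,-0.009,0],[0,0,0,-0.008,0],[0,0,0.019,0,0],[0,0,0.019,0,0],[0,0,0.0205,0,0],[0,0,0,0,0],[0,0,0,0,0],[0,0,0,0,0]]'|grep -E "eef|contact"; python3 -m pendant '[[0,0,0,0.005,0],[0,0,0,0.003,0],[0,0,0,0.002,0],[0,0,0,0.002,0],[0,0,0,0.002,0],[0,0,0,0.002,0],[0,0,0,0.0005,0]]'|grep -E "eef|contact";python3 -m pendant '[[0,0,0,0.0005,0]]'|grep -E "eef|contact"; python3 -m pendant '[[0,0,0,0.0005,0]]'|grep -E "eef|contact"; python3 rel.py
```

```text
eef_pos: [0.5868, 0.0767, 0.121]
contact_force: [-0.3, 0.7, -0.2]
eef_pos: [0.5869, 0.0768, 0.1048]
contact_force: [-4.6, -1.4, 12.0]
eef_pos: [0.5869, 0.0768, 0.1047]
contact_force: [-7.5, -1.4, 16.0]
eef_pos: [0.587, 0.0768, 0.1047]
contact_force: [-8.1, -2.7, 19.9]
7.3667 tcp [0.587  0.0768 0.1047] 
 [[-0.5468  0.8373 -0.0011]
 [ 0.8373  0.5468  0.0003]
 [ 0.0009 -0.0007 -1.    ]] F [-8.1223 -2.6592 19.8776] w 0.0001537045839648356
lid 1 tool delta to TCP at contact (mm) [   0.4362 -116.0625   -8.2602]
lid 2 tool delta to TCP at contact (mm) [  0.5868 -58.0627  -8.3019]
lid 3 tool delta to TCP at contact (mm) [ 0.7374 -0.0629 -8.3436]
lid 4 tool delta to TCP at contact (mm) [ 0.8879 57.9369 -8.3853]
```

Lid 4, then a look once the hand is raised.

```bash
python3 -m pendant '[[0,0,0,-0.009,0],[0,0,0,-0.009,0],[0,0,0.019,0,0],[0,0,0.019,0,0],[0,0.001,0.02,0,0],[0,0,0,0,0],[0,0,0,0,0],[0,0,0,0,0]]'|grep -E "eef|contact"; python3 -m pendant '[[0,0,0,0.006,0],[0,0,0,0.003,0],[0,0,0,0.002,0],[0,0,0,0.002,0],[0,0,0,0.002,0],[0,0,0,0.002,0],[0,0,0,0.0005,0]]'|grep -E "eef|contact";python3 -m pendant '[[0,0,0,0.0005,0]]'|grep -E "eef|contact"; python3 -m pendant '[[0,0,0,0.0005,0]]'|grep -E "eef|contact"
```

```text
eef_pos: [0.6349, 0.1094, 0.1214]
contact_force: [0.0, -0.5, -0.0]
eef_pos: [0.6349, 0.1093, 0.1047]
contact_force: [-7.0, -2.6, 15.8]
eef_pos: [0.635, 0.1093, 0.1047]
contact_force: [-8.7, -1.4, 18.2]
eef_pos: [0.635, 0.1093, 0.1047]
contact_force: [-10.4, -2.5, 22.0]
```

```bash
python3 -m pendant '[[0,0,0,-0.01,0],[0,0,0,-0.03,0],[0,0,0,-0.04,0],[0,0,0,-0.04,0],[0,0,0,-0.03,0],[0,-0.03,0,0,0],[0,-0.04,0,0,0],[0,-0.04,0,0,0],[0,-0.04,0,0,0],[0,-0.03,0,0,0],[0,0,0,0,0],[0,0,0,0,0]]'
python3 - <<'E'
from fit import *
im,c,b=blobs("top",(220,145,316,251)); print([np.round(q,1) for q,a in b])
K,R,t=cam("top"); d=bot.read_camera("top")[1]
for q,a in b: print(np.round(q), at_d("top",q,d))
a,_=bot.read_camera("scene"); cv2.imwrite("pics/c4.png",cv2.resize(a[80:340,150:390],(600,600)))
E
```

```text
t: 9.78
eef_pos: [0.7344, -0.0437, 0.2525]
tool_rot: [0.0, 0.477, 0.879, -0.0]
contact_force: [0.4, 0.4, -0.2]
gripper_width: 0.002
grasp_force: 0.0
[array([259.5, 169.6]), array([243.7, 180. ]), array([264.8, 183.1]), array([254.1, 195.7]), array([259.7, 209.8])]
[259. 170.] [0.6654 0.0601 0.0874]
[244. 180.] [0.6341 0.1077 0.0878]
[265. 183.] [0.5605 0.0337 0.6437]
[254. 196.] [0.5864 0.0764 0.0866]
[260. 210.] [0.5112 0.0423 0.666 ]
```

View pics/c4.png

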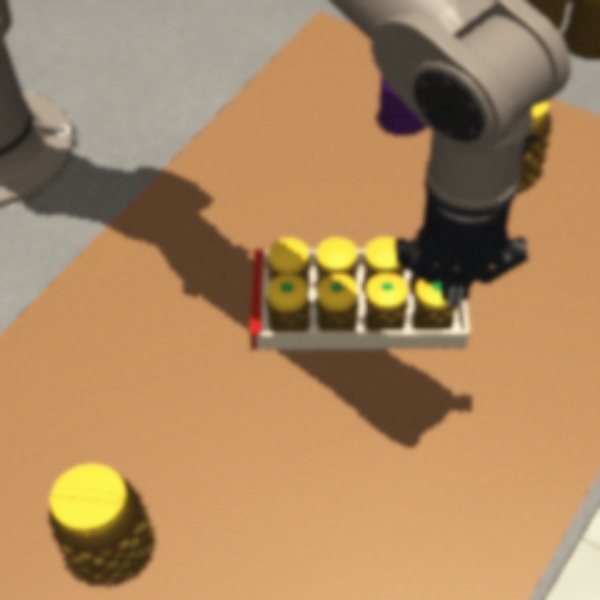

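The crop shows the lids level, the tray in place and the arm hiding lid 4. Depth puts lids 3 and 4 home. I'll move further clear and check lids 1 and 2.

```bash
python3 -m pendant '[[0,-0.016,-0.0275,0,0],[0,-0.016,-0.0275,0,0],[0,-0.016,-0.0275,0,0],[0,-0.016,-0.0275,0,0],[0,-0.016,-0.0275,0,0],[0,-0.016,-0.0275,0,0],[0,-0.016,-0.0275,0,0],[0,0,0,0,0],[0,0,0,0,0],[0,0,0,0,0]]'|grep -E "eef|contact"
python3 - <<'E'
from fit import *
im,c,b=blobs("top",(220,145,316,251)); d=bot.read_camera("top")[1]
for q,a in b: print(np.round(q,1), at_d("top",q,d))
cv2.imwrite("pics/c5.png",im)
E
```

```text
eef_pos: [0.6347, -0.2377, 0.2532]
contact_force: [0.0, 0.8, 0.2]
[259.4 169.7] [0.6655 0.0603 0.0849]
[243.7 180. ] [0.6342 0.1078 0.0859]
[269.7 185.4] [0.6175 0.0293 0.0857]
[254.  195.7] [0.5865 0.0767 0.0862]
[280.3 201.3] [ 0.5691 -0.0022  0.087 ]
[264.6 211.6] [0.5384 0.0449 0.0867]
[290.7 216.9] [ 0.522  -0.0334  0.0864]
[275.1 227.3] [0.4911 0.0136 0.0849]
```

View pics/c5.png

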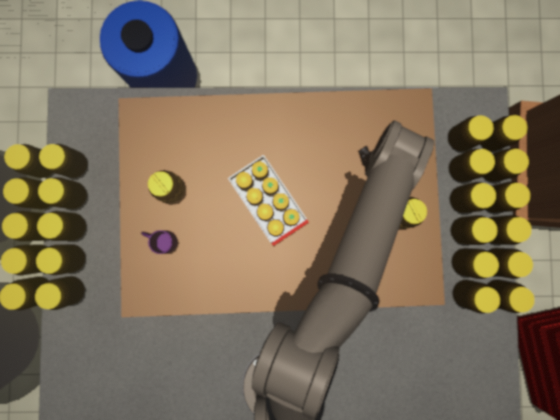

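All eight lids now read about 86 mm. The tray is in the same pixels as before (268,200), the jars at (160,184) and (414,211) and the mug at (163,242) haven't moved, and the hand is clear.

```bash
python3 -c "
from station import bot
print(bot.hand_in())"
```

```text
the job is handed in; nothing more can be done
None
```

All four lids were pressed home in order from the red end in one pass; in the final check all eight lid tops read about 86 mm, the tray, big jars and mug had not moved, and the job is handed in with the hand clear.

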